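# Lock the silversmith's clamping stand and set its knurled nut a quarter turn off the stop

### The arm

A 6-joint arm with a two-finger parallel gripper is mounted at the origin on the work surface. World frame = base frame: x ahead of the robot, y to its left, z up, the work surface at z = 0. Lengths are in mm, angles in rad, forces in N, time in s.
With the tool pointing down it reaches from about 275 to 750 mm from the base axis. Payload 10.2 kg.
Tool frame: the origin (TCP) lies midway between the tips of the shut fingers; the grasp point (between the pads) lies 19 mm behind it; z points along the fingers, y is the line along which they close (so a half turn about z gives the same grasp; the last joint's range is limited). The gripper opens to 85 mm and grips with 20 to 120 N. Pads are 22 mm wide; open, the fingers measure 114 mm over their backs; the gripper's body (76 mm by 85 mm) begins 54 mm behind the grasp point. The pads swing forward as they close: fully open they stand 13 mm farther back than shut.
Start: joints at [1.037, 0.313, 1.498, -0, 1.331, -0.223], TCP at [160.569, 499.849, 231.294] pointing down, gripper open.
Joint ranges: [-2.94, 2.94], [-0.97, 2.17], [0.19, 2.56], [-1.23, 4.37], [0.02, 3.11], [-2.88, 2.88]. Speed limits (rad/s): [2.39, 2.39, 3.01, 3.14, 3.14, 3.14].

### API

Orientations are given as a unit quaternion [w, x, y, z].
In Python, from rig import ctrl gives the robot as it stands.
- The arm moves only by the tool send_rows, never from a script. Its argument "targets" is a list of rows, each an object with "offset": the shift along the world's x, y, z in cm, a list of three; "spin": the turn about the world's z in rad. A call has 1 to 8 rows; each row is the pose to reach, as a shift and turn from the pose commanded when the call began; what a row does not reach only later rows make up. A row lasts 1/12 s, in which the tool goes at most 41.7 mm and 7.16 degrees, less where a joint would pass 70% of its speed; a pose out of reach is approached as far as the arm can. A call with a gripper value outside its range is refused whole. "grip" is the opening, from 0 (shut) to 1 (fully open), set as the call begins (left out, the last holds). The fingers move at their own pace and stop on an object; "squeeze" is the grip in N (left out, the last holds). Time passes only in rows, so rows that repeat a pose let the fingers close. It gives the time, the measured TCP pose, the force, the opening and the grip force at its end, in the units of the state.
- ctrl.sense(): the state, without advancing time (a new reading comes with each control period).
- ctrl.capture(name): name is "scene" or "top"; returns (picture, depth): 400x640x3 uint8, red, green, blue; 400x640 float32, mm along the optical axis (not along the pixel's ray), 0 where there is no reading.
- ctrl.calibration(name): a dict with "fx", "fy", "cx", "cy" (pixels), "k1" (the pictures are not rectified: a ray, as slopes to the right and down, at radius r is drawn at 1 + k1 r^2 times it, then the intrinsics apply), "view" (4x4, takes a point from world to camera coordinates). Camera axes: x right, y down, z forward; pixel columns grow to the right and rows downward; lengths in mm; the calibration is good to about 2 mm. A picture is of the moment at which its call begins. calibration takes no time and is no camera call.
- ctrl.finish_job(): hands the job in; it is judged then, once.
Trained networks look in the newest picture that a camera, given by its name, has taken for a name from the list of things; names that differ only in an ending like _2 or _b are one class to them, and where a whole thing is asked for, a point or a joint stands for the part that bears it (a point fixed in the world has none). Each returns a list of dicts, best first, with "conf" (0 to 1); they miss things now and then, are a little off and sometimes report something else, mostly with a low value. They report only what shows in the picture. A call takes as long as a camera call.
- ctrl.search_frame(camera, query): "box" ([left, top, right, bottom] in pixels, round what is visible of it).
- ctrl.place_of(camera, query): "uv" ([column, row] in pixels: a listed point, or the origin of a listed thing).
The state is a dict: "time_s": time; "joints": joint angles; "dq": joint speeds; "tau": joint torques, N m; "eef_pos": TCP position; "ee_rot": TCP orientation; "force": force on the tool from outside, world axes, zero at the start; "wrist_torque": the same for the moment, N m; "grip_width": opening from 0.0 (shut) to 1.0 (fully open); "grip_force": force on a finger pad.
Only numpy, scipy, OpenCV 4.12 (cv2) and the standard library are available. Lean on these libraries where they do the work, as an engineer would, in place of code of your own. Each camera call takes 0.05 s, during which the arm holds its last target. There are 200 camera calls.

### The job

Turn the black lock knob of the clamping stand clockwise until it clicks past its detent and stays in the locked position. Then screw the brass knurled nut down, clockwise, until it bottoms out, and back it off a quarter turn so that the silver dish under it can still be shifted. Finish while still gripping the nut there with the fingers, without letting go, and leave the hammer, the punch pot and the jar where they are.

Things in the scene. Friction and masses are not known exactly. Their poses are not given: they have to be found in the camera images.
- stand: The clamping stand, fixed to the bench: dark iron foot plate 150 (x) x 330 (y) x 16 mm high; origin at the centre of its underside, z up. Nut and stud axis at its x = 0, y = +85 mm; lock knob axis at x = 0, y = -85 mm, on a green round housing (radius 38, top at z = 52 mm) with a white dot for free and a yellow dot for locked, 33 mm off the axis.
- washer_top (a point): Centre of the top of the dark washer (radius 27 mm) on which the nut bottoms, 76 mm above the bench, fixed on the stand. Below it: silver dish (radius 52, top 6 mm lower), dark wood block (radius 66, top 10 mm lower), red ring. A steel stud of radius 6 mm rises 48 mm above this point and carries the nut.
- knob_grip (a point): Point on the lock knob's vertical axis at the height to grip it, 24 mm above the green housing, 76.5 mm above the bench. The knob is black with an upright bar 50 mm long (this frame's x), 16 wide (y), reaching from 14 mm below to 13 mm above this point. Grip across the 16 mm. A white line on top marks the +x end. The frame turns with the knob.
- lock_knob (a joint): Angle of the lock knob, rad: 0 = free, grows clockwise seen from above, end stop at 1.2 = fully locked. A spring ball detent resists from about 0.1 rad (about 0.1 N m at most) to its crest at 0.6, then pushes the knob on to about 1.1; let go before the crest, it springs back to about 0.1.
- nut: Brass knurled nut, 40 mm diameter (41 over the knurling), 34 mm high, axis vertical; origin at the centre of its underside. The stud stands up to 14 mm above its top. It turns with about 0.04 N m of friction, stays where it is left and rises 8 mm per turn; screwed right down, its underside is 76.5 mm above the bench. A white line on top, along its +x, shows its rotation.
- nut_thread (a joint): Angle of the nut on its thread, rad: 0 = bottomed out (hard stop), grows as it is unscrewed (counter-clockwise from above); at the start it is between 2.2 and 3.8.
- punch_pot: Bystander: terracotta pot with steel punches, radius 37 mm, pot 78 mm high, punches to 133 mm; origin at the centre of its underside.
- hammer: Bystander: hammer lying on the bench, 240 mm long along its x (wooden handle towards -x, steel head 26 mm thick at the +x end); origin midway along it, on the underside.
- tin: Bystander: small amber jar with a steel lid, radius 32 mm, 45 mm high; origin at the centre of its underside.

How it is judged:
By the outcome, as a careful person would: the job done as asked, in the order asked, and still so for the second after the job is handed in, while the arm keeps its last pose, push and grip.
It also fails if it takes over 67 s, if anything falls off the work surface, if the arm or the gripper's body presses on something with over 40 N, if the wrist force passes 120 N, or if a joint passes its speed limit or range.

## Working session

There is one attempt and no reset: what is moved stays moved. The work goes in short steps, Python scripts to look and compute and a tool call to move; the robot and the scene stay as the last step left them, time stands still between calls to the robot, and variables do not carry over. Pictures are saved under pics/ and viewed, at most 10 in all, crops included, and the job is handed in when it is done.

Besides the shell and the picture viewer there is one more tool, called after ">>>" as name(argument=value, ...), one argument or row to a line, values as JSON. send_rows: Moves the arm, as the interface text tells. Its arguments: {"type":"object","properties":{"targets":{"type":"array"},"grip":{"type":"number"},"squeeze":{"type":"number"}},"required":["targets"]}

```bash
mkdir -p pics
cat > h.py <<'E'
import numpy as np, cv2
from rig import ctrl
def ray(cam,uv):
    c=ctrl.calibration(cam); V=np.array(c["view"])
    d=np.array([(uv[0]-c["cx"])/c["fx"],(uv[1]-c["cy"])/c["fy"]]); 
    s=d.copy()
    for _ in range(20): s=d/(1+c["k1"]*(s@s))
    R=V[:3,:3]; return -R.T@V[:3,3], R.T@np.array([s[0],s[1],1.])
def at_z(cam,uv,z):
    o,r=ray(cam,uv); return o+r*(z-o[2])/r[2]
def at_d(cam,uv,dep):
    o,r=ray(cam,uv); return o+r*dep
def proj(cam,p):
    c=ctrl.calibration(cam); q=np.array(c["view"])@np.append(p,1); s=q[:2]/q[2]; s=s*(1+c["k1"]*(s@s))
    return np.array([c["fx"]*s[0]+c["cx"],c["fy"]*s[1]+c["cy"]])
def save(name,img): cv2.imwrite("pics/"+name+".png",img[:,:,::-1])
E
python3 - <<'E'
from h import *
np.set_printoptions(precision=1,suppress=True)
Z={"stand":0,"washer_top":76,"knob_grip":76.5,"nut":80,"punch_pot":0,"hammer":0,"tin":0}
ims=[]
for cam in ("top","scene"):
    im,d=ctrl.capture(cam); ims.append(im); save(cam+"0",im)
    print(cam,np.linalg.inv(np.array(ctrl.calibration(cam)["view"]))[:3,3])
    for q,z in Z.items():
        for r in ctrl.place_of(cam,q)[:2]: print(q,round(r["conf"],2),np.array(r["uv"]),at_z(cam,r["uv"],z))
s=ctrl.sense();print(s)
E
```

```text
top [500.7  70.9 854. ]
stand 0.89 [301.  232.9] [555.9  81.5   0. ]
washer_top 0.84 [259. 245.] [526.1 164.8  76. ]
knob_grip 0.59 [335.2 220.1] [577.5  11.   76.5]
nut 0.52 [259.7 239.8] [536.3 163.2  80. ]
nut 0.33 [337.7 218.1] [581.3   6.1  80. ]
punch_pot 0.71 [176.6 217.5] [587.9 358.3   0. ]
hammer 0.71 [276.3 167.2] [705.3 139.7   0. ]
tin 0.59 [399.6 184.2] [ 669.  -143.7    0. ]
scene [1066.6 -166.2  644.6]
stand 0.65 [312.8 206.6] [566.6  85.3   0. ]
washer_top 0.96 [337.7 158.8] [521.5 169.6  76. ]
knob_grip 0.58 [281.1 198.9] [579.2   6.5  76.5]
nut 0.63 [337.8 158. ] [523.1 168.7  80. ]
punch_pot 0.59 [416.9 177.7] [593.7 357.4   0. ]
hammer 0.64 [366.5 242.1] [704.6 143.3   0. ]
tin 0.93 [227.1 276.9] [ 656.6 -145.2    0. ]
{'time_s': 0.8, 'joints': array([ 1. ,  0.3,  1.5,  0. ,  1.3, -0.2]), 'dq': array([-0.,  0., -0.,  0., -0., -0.]), 'tau': array([  0. , -41.2, -26. ,  -0. ,   0. ,   0. ]), 'eef_pos': array([160.6, 499.9, 231.3]), 'ee_rot': array([-0. ,  0.2,  1. , -0. ]), 'force': array([-0.4, -0.3,  0.5]), 'wrist_torque': array([ 0. ,  0. , -0.1]), 'grip_force': 0.0, 'grip_width': 1.0002061721682318}
```

View pics/top0.png

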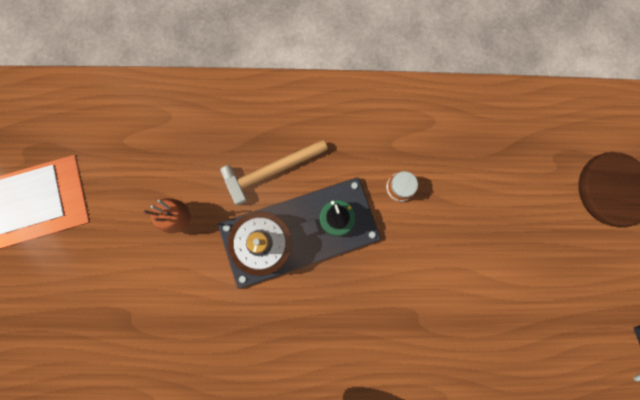

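View pics/scene0.png

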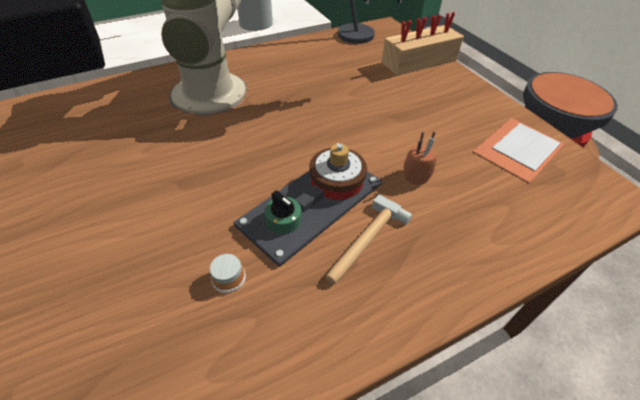

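The top view shows the nut at about (258,243), the knob at (337,218), the hammer at (275,170), the pot at (170,213) and the jar at (402,186). The scene view agrees with this. Next I'll take the bar direction and the axes from depth.

Run:
```python
from h import *
np.set_printoptions(precision=1,suppress=True)
im,d=ctrl.capture("top")
def pts(u0,u1,v0,v1):
    return np.array([[*at_d("top",(u,v),d[v,u]),u,v] for v in range(v0,v1) for u in range(u0,u1) if d[v,u]>0])
k=pts(312,362,193,243); n=pts(225,295,208,278)
b=k[(k[:,2]>80)]; print("knob bar n",len(b),b[:,:3].mean(0),b[:,2].max(),cv2.minAreaRect(b[:,:2].astype(np.float32)))
h=k[(k[:,2]>46)&(k[:,2]<58)]; print("housing",cv2.minEnclosingCircle(h[:,:2].astype(np.float32)))
zs=np.percentile(n[:,2],[50,80,90,95,99]);print(zs)
t=n[(n[:,2]>105)]; print("nut",len(t),np.median(t[:,2]),cv2.minEnclosingCircle(t[:,:2].astype(np.float32)),cv2.minAreaRect(t[:,:2].astype(np.float32)))
w=n[(n[:,2]>60)]; print("dish+block",cv2.minEnclosingCircle(w[:,:2].astype(np.float32)))
print(np.histogram(n[:,2],bins=range(0,141,5)))
a=cv2.resize(im[188:248,307:367],(400,400),interpolation=cv2.INTER_CUBIC)
c=cv2.resize(im[213:273,228:288],(400,400),interpolation=cv2.INTER_CUBIC)
save("z1",np.hstack([a,c]))
```

```text
Traceback (most recent call last):
  File "h.py", line 12, in at_d
    o,r=ray(cam,uv); return o+r*dep
        ~~~^^^^^^^^
  File "h.py", line 4, in ray
    c=ctrl.calibration(cam); V=np.array(c["view"])
ValueError: time passes only in moves, steps and waits
```

```bash
sed -i 's/^def ray/_C={}\ndef cal(n):\n    if n not in _C: _C[n]=ctrl.calibration(n)\n    return _C[n]\ndef ray/; s/c=ctrl.calibration(cam)/c=cal(cam)/' h.py
python3 - <<'E'
from h import *
np.set_printoptions(precision=1,suppress=True)
im,d=ctrl.capture("top")
def pts(u0,u1,v0,v1):
    return np.array([[*at_d("top",(u,v),d[v,u]),u,v] for v in range(v0,v1) for u in range(u0,u1) if d[v,u]>0])
k=pts(312,362,193,243); n=pts(225,295,208,278)
b=k[(k[:,2]>80)]; print("knob bar n",len(b),b[:,:3].mean(0),b[:,2].max(),cv2.minAreaRect(b[:,:2].astype(np.float32)))
h=k[(k[:,2]>46)&(k[:,2]<58)]; print("housing",cv2.minEnclosingCircle(h[:,:2].astype(np.float32)))
t=n[(n[:,2]>105)]; print("nut",len(t),np.median(t[:,2]),cv2.minEnclosingCircle(t[:,:2].astype(np.float32)))
w=n[(n[:,2]>60)]; print("dish+block",cv2.minEnclosingCircle(w[:,:2].astype(np.float32)))
print(np.histogram(n[:,2],bins=range(0,141,5)))
a=cv2.resize(im[188:248,307:367],(400,400),interpolation=cv2.INTER_CUBIC)
c=cv2.resize(im[213:273,228:288],(400,400),interpolation=cv2.INTER_CUBIC)
save("z1",np.hstack([a,c]))
E
```

```text
knob bar n 197 [586.8   5.1  89.1] 93.5778245660681 ((587.1053466796875, 4.676544189453125), (49.47395706176758, 16.097412109375), 19.296377182006836)
housing ((587.438232421875, 4.475503444671631), 37.83599090576172)
nut 357 113.95428292540078 ((531.612548828125, 165.35816955566406), 20.692777633666992)
dish+block ((531.7598876953125, 165.6950225830078), 65.9965591430664)
(array([ 260,    1,  241,  811,   23,    0,    3,   62,    0,    0,    1,
          4,  306, 1553,  876,  148,    1,    9,    4,    3,    5,   18,
        250,   58,   25,    6,    0,    0]), array([  0,   5,  10,  15,  20,  25,  30,  35,  40,  45,  50,  55,  60,
        65,  70,  75,  80,  85,  90,  95, 100, 105, 110, 115, 120, 125,
       130, 135, 140]))
```

View pics/z1.png

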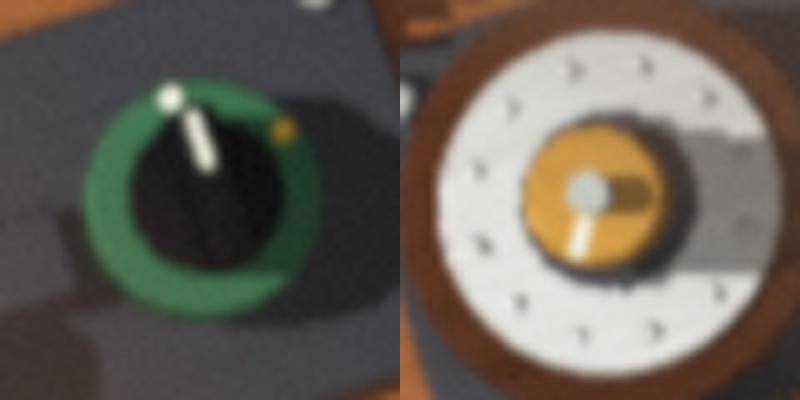

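The crop shows the knob's white line pointing at the white dot (free), at yaw about 0.33. The nut's line points down in the image. The sizes match: bar 49.5x16, housing radius 37.8, nut radius 20.7, block radius 66. The nut top is at 114, so its thread angle is about 2.75 rad.

Run:
```python
from h import *
s=ctrl.sense(); q=s["ee_rot"]; print(q, s["eef_pos"], s["joints"])
yx=2*np.arctan2(q[2],q[1]); print("tool x yaw",yx,"c",yx-(s["joints"][0]-s["joints"][5]))
for p,names in (((587.1,4.7),"knob"),((531.7,165.5),"nut")):
    print(names,(np.array(p)-s["eef_pos"][:2])/10,"j1",np.arctan2(p[1],p[0]))
for k in(-1,0,1): print("knob spin",(0.335-yx)+k*np.pi)
```

```text
[-6.29995757e-06  1.54789184e-01  9.87947523e-01 -1.55949732e-05] [160.56807535 499.83617524 231.29093459] [ 1.03658802e+00  3.12889899e-01  1.49772232e+00  1.77751473e-07
  1.33101407e+00 -2.23380221e-01]
tool x yaw 2.830764529895678 c 1.5707962845775967
knob [ 42.65319246 -49.51361752] j1 0.008005279510340661
nut [ 37.11319246 -33.43361752] j1 0.3017600335573969
knob spin -5.637357183485471
knob spin -2.495764529895678
knob spin 0.6458281236941152
```

>>> send_rows(
  targets=[
    {"offset": [2.6,-3.1,0],"spin": 0.1},
    {"offset": [5.3,-6.2,0],"spin": 0.2},
    {"offset": [8,-9.3,0],"spin": 0.3},
    {"offset": [10.6,-12.4,-1],"spin": 0.4},
    {"offset": [13.3,-15.4,-2],"spin": 0.5},
    {"offset": [16,-18.6,-3],"spin": 0.6},
    {"offset": [18.6,-21.6,-4],"spin": 0.646},
    {"offset": [21.3,-24.7,-5],"spin": 0.646},
  ],
  grip=0.7,
  squeeze=40,
)

```text
time_s: 1.57
eef_pos: [368.1, 258.6, 183.5]
ee_rot: [0.0, -0.169, 0.986, 0.0]
force: [-0.1, 0.8, -0.1]
grip_width: 0.696
grip_force: 0.0
```

>>> send_rows(
  targets=[
    {"offset": [2.6,-3.1,0],"spin": 0},
    {"offset": [5.3,-6.2,0],"spin": 0},
    {"offset": [8,-9.3,0],"spin": 0},
    {"offset": [10.6,-12.4,0],"spin": 0},
    {"offset": [13.3,-15.4,0],"spin": 0},
    {"offset": [16,-18.6,0],"spin": 0},
    {"offset": [18.6,-21.6,0],"spin": 0},
    {"offset": [21.3,-24.8,0],"spin": 0},
  ],
)

```text
time_s: 2.23
eef_pos: [581.0, 10.6, 183.7]
ee_rot: [0.0, -0.167, 0.986, 0.0]
force: [-0.5, 0.8, 1.1]
grip_width: 0.701
grip_force: 0.0
```

>>> send_rows(
  targets=[
    {"offset": [0.05,0,-2.5],"spin": 0},
    {"offset": [0.05,0,-5],"spin": 0},
    {"offset": [0.05,0,-7.5],"spin": 0},
    {"offset": [0.05,0,-9.5],"spin": 0},
    {"offset": [0.05,0,-11],"spin": 0},
    {"offset": [0.05,0,-12],"spin": 0},
    {"offset": [0.05,0,-12.1],"spin": 0},
    {"offset": [0.05,0,-12.1],"spin": 0},
  ],
)

```text
time_s: 2.9
eef_pos: [580.7, 12.3, 62.8]
ee_rot: [-0.0, -0.167, 0.986, 0.0]
force: [0.1, -0.5, 0.7]
grip_width: 0.699
grip_force: 0.0
```

>>> send_rows(
  targets=[
    {"offset": [0,0,0],"spin": 0},
    {"offset": [0,0,0],"spin": 0},
    {"offset": [0,0,0],"spin": 0},
    {"offset": [0,0,0],"spin": 0},
    {"offset": [0,0,0],"spin": 0},
    {"offset": [0,0,0],"spin": 0},
    {"offset": [0,0,0],"spin": 0},
    {"offset": [0,0,0],"spin": 0},
  ],
  grip=0,
)

```text
time_s: 3.57
eef_pos: [584.1, 4.4, 65.3]
ee_rot: [0.004, -0.166, 0.986, -0.007]
force: [6.9, -39.8, -0.0]
grip_width: 0.179
grip_force: 44.6
```

Run:
```python
from h import *
s=ctrl.sense(); print({k:np.round(v,3) for k,v in s.items()})
```

```text
{'time_s': np.float64(3.567), 'joints': array([-0.188,  0.609,  1.51 , -0.013,  1.01 , -2.086]), 'dq': array([ 0.001, -0.001,  0.   , -0.   , -0.001, -0.001]), 'tau': array([ 23.527, -48.626, -15.23 ,   7.682,   3.172,  -0.089]), 'eef_pos': array([584.067,   4.449,  65.252]), 'ee_rot': array([ 0.004, -0.166,  0.986, -0.007]), 'force': array([ 6.8830e+00, -3.9848e+01, -3.2000e-02]), 'wrist_torque': array([-6.28 , -0.895, -0.116]), 'grip_force': np.float64(44.569), 'grip_width': np.float64(0.179)}
```

The last rows of the transit were cut short by about 8 mm, so the grip is pulling sideways. I'll release, recentre and grip again.

>>> send_rows(
  targets=[
    {"offset": [0,0,0],"spin": 0},
    {"offset": [0,0,0],"spin": 0},
    {"offset": [0,0,0],"spin": 0},
    {"offset": [0.3,-0.4,-0.1],"spin": 0},
    {"offset": [0.64,-0.76,-0.3],"spin": 0},
    {"offset": [0.64,-0.76,-0.3],"spin": 0},
    {"offset": [0.64,-0.76,-0.3],"spin": 0},
  ],
  grip=0.5,
)

```text
time_s: 4.15
eef_pos: [587.0, 4.7, 59.4]
ee_rot: [-0.0, -0.167, 0.986, 0.0]
force: [-1.0, 1.4, 0.3]
grip_width: 0.499
grip_force: 0.0
```

>>> send_rows(
  targets=[
    {"offset": [0,0,0],"spin": 0},
    {"offset": [0,0,0],"spin": 0},
    {"offset": [0,0,0],"spin": 0},
    {"offset": [0,0,0],"spin": 0},
    {"offset": [0,0,0],"spin": 0},
    {"offset": [0,0,0],"spin": 0},
  ],
  grip=0,
)

```text
time_s: 4.65
eef_pos: [587.7, 4.7, 60.9]
ee_rot: [0.001, -0.167, 0.986, -0.0]
force: [-1.0, -0.7, 8.2]
grip_width: 0.179
grip_force: 43.2
```

>>> send_rows(
  targets=[
    {"offset": [0,0,0.2],"spin": -0.1},
    {"offset": [0,0,0.2],"spin": -0.2},
    {"offset": [0,0,0.2],"spin": -0.3},
    {"offset": [0,0,0.2],"spin": -0.4},
    {"offset": [0,0,0.2],"spin": -0.5},
    {"offset": [0,0,0.2],"spin": -0.6},
    {"offset": [0,0,0.2],"spin": -0.7},
    {"offset": [0,0,0.2],"spin": -0.8},
  ],
)

```text
time_s: 5.32
eef_pos: [587.0, 3.6, 61.3]
ee_rot: [0.0, 0.233, 0.973, -0.001]
force: [0.6, -7.7, -4.0]
grip_width: 0.181
grip_force: 44.8
```

>>> send_rows(
  targets=[
    {"offset": [0,0,0],"spin": -0.1},
    {"offset": [0,0,0],"spin": -0.2},
    {"offset": [0,0,0],"spin": -0.3},
    {"offset": [0,0,0],"spin": -0.35},
    {"offset": [0,0,0],"spin": -0.38},
    {"offset": [0,0,0],"spin": -0.4},
    {"offset": [0,0,0],"spin": -0.4},
  ],
)

```text
time_s: 5.9
eef_pos: [586.7, 3.1, 61.3]
ee_rot: [0.0, 0.419, 0.908, -0.001]
force: [-0.6, -10.2, -4.4]
grip_width: 0.178
grip_force: 45.0
```

Run:
```python
from h import *
s=ctrl.sense(); print({k:np.round(v,3) for k,v in s.items()}); q=s["ee_rot"]; print(2*np.arctan2(q[2],q[1]))
```

```text
{'time_s': np.float64(5.9), 'joints': array([-0.193,  0.625,  1.496, -0.003,  1.022, -0.896]), 'dq': array([ 0.001,  0.001, -0.001,  0.001, -0.001, -0.029]), 'tau': array([  5.852, -52.679, -22.397,   1.981,   0.467,   0.384]), 'eef_pos': array([586.749,   3.121,  61.272]), 'ee_rot': array([ 0.   ,  0.419,  0.908, -0.001]), 'force': array([ -0.592, -10.202,  -4.4  ]), 'wrist_torque': array([-1.489, -0.157,  0.107]), 'grip_force': np.float64(45.04), 'grip_width': np.float64(0.178)}
2.27589485695561
```

>>> send_rows(
  targets=[
    {"offset": [0,0,0],"spin": 0},
    {"offset": [0,0,0],"spin": 0},
    {"offset": [0,0,0],"spin": 0},
    {"offset": [0,0,1],"spin": 0},
    {"offset": [0,0,3],"spin": 0.05},
    {"offset": [0,0,6],"spin": 0.15},
    {"offset": [0,0,9],"spin": 0.25},
    {"offset": [0,0,10],"spin": 0.35},
  ],
  grip=0.75,
)

```text
time_s: 6.57
eef_pos: [588.5, 4.8, 167.1]
ee_rot: [0.004, 0.252, 0.968, 0.0]
force: [2.0, -0.3, 0.4]
grip_width: 0.751
grip_force: 0.0
```

>>> send_rows(
  targets=[
    {"offset": [-0.8,2.3,0],"spin": 0.1},
    {"offset": [-1.6,4.6,0],"spin": 0.2},
    {"offset": [-2.4,6.9,0],"spin": 0.3},
    {"offset": [-3.2,9.2,0],"spin": 0.4},
    {"offset": [-4,11.5,0],"spin": 0.5},
    {"offset": [-4.8,13.8,0],"spin": 0.6},
    {"offset": [-5.5,16,0],"spin": 0.7},
    {"offset": [-5.5,16,0],"spin": 0.8},
  ],
)

```text
time_s: 7.23
eef_pos: [530.6, 168.3, 162.7]
ee_rot: [0.0, -0.146, 0.989, 0.001]
force: [0.6, -0.6, 0.2]
grip_width: 0.752
grip_force: 0.0
```

>>> send_rows(
  targets=[
    {"offset": [0,0,0],"spin": 0.1},
    {"offset": [0,0,0],"spin": 0.2},
    {"offset": [0,0,0],"spin": 0.3},
    {"offset": [0,0,0],"spin": 0.4},
    {"offset": [0,0,0],"spin": 0.5},
    {"offset": [0,0,0],"spin": 0.6},
    {"offset": [0,0,0],"spin": 0.6},
    {"offset": [0,0,0],"spin": 0.6},
  ],
)

```text
time_s: 7.9
eef_pos: [532.0, 164.9, 162.3]
ee_rot: [0.0, -0.427, 0.904, -0.0]
force: [-0.7, 0.6, -0.4]
grip_width: 0.747
grip_force: 0.0
```

Run:
```python
from h import *
s=ctrl.sense(); print({k:np.round(v,3) for k,v in s.items()}); q=s["ee_rot"]; print(2*np.arctan2(q[2],q[1]))
im,d=ctrl.capture("top")
a=cv2.resize(im[188:248,307:367],(400,400),interpolation=cv2.INTER_CUBIC)
sc,_=ctrl.capture("scene")
b=cv2.resize(sc[130:250,220:340],(400,400),interpolation=cv2.INTER_CUBIC)
save("z2",np.hstack([a,b]))
```

```text
{'time_s': np.float64(7.9), 'joints': array([ 0.09 ,  0.443,  1.498,  0.   ,  1.2  , -2.363]), 'dq': array([ 0.001,  0.006,  0.001, -0.001, -0.004,  0.017]), 'tau': array([ 6.0000e-03, -4.5781e+01, -2.4584e+01,  1.0000e-03,  7.0000e-03,
       -3.5100e-01]), 'eef_pos': array([532.002, 164.913, 162.307]), 'ee_rot': array([ 0.   , -0.427,  0.904, -0.   ]), 'force': array([-0.69 ,  0.561, -0.443]), 'wrist_torque': array([0.021, 0.002, 0.103]), 'grip_force': np.float64(0.0), 'grip_width': np.float64(0.747)}
4.024075425084645
```

View pics/z2.png

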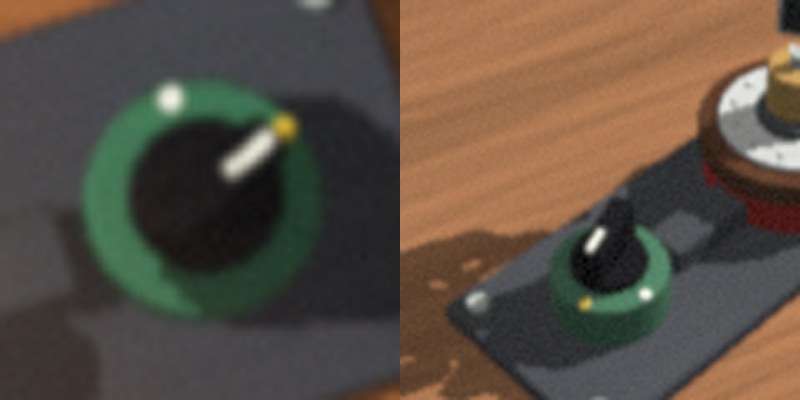

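The white line now points at the yellow dot, at about (283,127) in the crop, with the knob released, so it is locked. Next, the nut.

>>> send_rows(
  targets=[
    {"offset": [0,0.05,-2.5],"spin": 0},
    {"offset": [0,0.05,-5],"spin": 0},
    {"offset": [0,0.05,-7],"spin": 0},
    {"offset": [0,0.05,-8],"spin": 0},
    {"offset": [0,0.05,-8.3],"spin": 0},
    {"offset": [0,0.05,-8.3],"spin": 0},
  ],
)

```text
time_s: 8.5
eef_pos: [532.1, 165.2, 78.7]
ee_rot: [-0.0, -0.428, 0.904, 0.0]
force: [0.8, 0.6, 0.6]
grip_width: 0.751
grip_force: 0.0
```

>>> send_rows(
  targets=[
    {"offset": [0,0,0],"spin": 0},
    {"offset": [0,0,0],"spin": 0},
    {"offset": [0,0,0],"spin": 0},
    {"offset": [0,0,0],"spin": 0},
    {"offset": [0,0,0],"spin": 0},
    {"offset": [0,0,0],"spin": 0},
  ],
  grip=0.3,
  squeeze=35,
)

```text
time_s: 9.0
eef_pos: [531.7, 166.1, 80.4]
ee_rot: [0.0, -0.428, 0.904, 0.0]
force: [-5.5, 3.6, 8.3]
grip_width: 0.457
grip_force: 34.2
```

>>> send_rows(
  targets=[
    {"offset": [0,0,0.13],"spin": -0.11},
    {"offset": [0,0,0.12],"spin": -0.22},
    {"offset": [0,0,0.1],"spin": -0.33},
    {"offset": [0,0,0.09],"spin": -0.44},
    {"offset": [0,0,0.08],"spin": -0.55},
    {"offset": [0,0,0.06],"spin": -0.66},
    {"offset": [0,0,0.05],"spin": -0.77},
    {"offset": [0,0,0.04],"spin": -0.88},
  ],
)

```text
time_s: 9.67
eef_pos: [532.3, 164.7, 79.6]
ee_rot: [0.0, 0.0, 1.0, -0.001]
force: [0.3, -3.6, -3.1]
grip_width: 0.46
grip_force: 37.0
```

```bash
cat > st.py <<'E'
from h import *
s=ctrl.sense(); q=s["ee_rot"]; print("yaw",2*np.arctan2(q[2],q[1]),s["time_s"],s["eef_pos"],"F",s["force"],"M",s["wrist_torque"],"tau6",s["tau"][5],"j6",s["joints"][5],s["grip_width"],s["grip_force"])
E
python3 st.py
```

```text
yaw 3.141533152441444 9.6667 [532.26116746 164.68961701  79.6175858 ] F [ 0.2608968  -3.59945869 -3.10322226] M [-0.78828051 -0.12559241  0.07555008] tau6 -1.687403842806816 j6 -1.4796081577371247 0.4600819576519392 37.013402581214905
```

>>> send_rows(
  targets=[
    {"offset": [0,0,-0.02],"spin": -0.11},
    {"offset": [0,0,-0.03],"spin": -0.22},
    {"offset": [0,0,-0.04],"spin": -0.33},
    {"offset": [0,0,-0.06],"spin": -0.44},
    {"offset": [0,0,-0.07],"spin": -0.55},
    {"offset": [0,0,-0.09],"spin": -0.66},
    {"offset": [0,0,-0.1],"spin": -0.77},
    {"offset": [0,0,-0.11],"spin": -0.88},
  ],
)

```text
time_s: 10.33
eef_pos: [531.5, 163.4, 78.4]
ee_rot: [-0.0, 0.426, 0.905, -0.002]
force: [-4.9, -12.0, -0.1]
grip_width: 0.46
grip_force: 37.5
```

>>> send_rows(
  targets=[
    {"offset": [0,0,-0.01],"spin": -0.1},
    {"offset": [0,0,-0.03],"spin": -0.2},
    {"offset": [0,0,-0.04],"spin": -0.3},
    {"offset": [0,0,-0.05],"spin": -0.4},
    {"offset": [0,0,-0.06],"spin": -0.5},
    {"offset": [0,0,-0.06],"spin": -0.5},
  ],
)

```text
time_s: 10.83
eef_pos: [530.7, 163.0, 77.7]
ee_rot: [-0.0, 0.636, 0.771, -0.003]
force: [-8.3, -14.2, 2.9]
grip_width: 0.455
grip_force: 37.8
```

```bash
python3 st.py
```

```text
yaw 1.7617332053564696 10.8333 [530.7356528  163.0307468   77.68998006] F [ -8.34614044 -14.17683109   2.93023154] M [-2.24709397  1.32461145 -0.04052436] tau6 1.2765845283865929 j6 -0.09967535446261219 0.45517356075428167 37.842875719070435
```

>>> send_rows(
  targets=[
    {"offset": [-0.05,-0.1,-0.01],"spin": -0.06},
    {"offset": [-0.05,-0.1,-0.02],"spin": -0.12},
    {"offset": [-0.05,-0.1,-0.03],"spin": -0.18},
    {"offset": [-0.05,-0.1,-0.03],"spin": -0.24},
    {"offset": [-0.05,-0.1,-0.04],"spin": -0.3},
    {"offset": [-0.05,-0.1,-0.04],"spin": -0.3},
  ],
)

```text
time_s: 11.33
eef_pos: [530.1, 162.9, 77.3]
ee_rot: [-0.0, 0.744, 0.668, -0.002]
force: [-7.0, -9.2, 2.8]
grip_width: 0.455
grip_force: 37.8
```

```bash
python3 st.py
```

```text
yaw 1.4637871428263678 11.3333 [530.14851769 162.93973068  77.30240353] F [-7.03667948 -9.16458253  2.79257019] M [-1.42808806  1.33216349 -0.0457295 ] tau6 0.7458451576530933 j6 0.19646333887825312 0.4548144621294522 37.76320159435272
```

>>> send_rows(
  targets=[
    {"offset": [0,0,-0.01],"spin": -0.05},
    {"offset": [0,0,-0.01],"spin": -0.1},
    {"offset": [0,0,-0.01],"spin": -0.1},
  ],
)

```text
time_s: 11.58
eef_pos: [530.2, 163.5, 77.2]
ee_rot: [-0.0, 0.776, 0.631, -0.002]
force: [-6.8, -5.2, 2.5]
grip_width: 0.454
grip_force: 37.7
```

```bash
python3 st.py
```

```text
yaw 1.3664764695362992 11.5833 [530.15195717 163.53835003  77.2077239 ] F [-6.78838994 -5.18224352  2.48734027] M [-0.80969526  1.23602849  0.98031678] tau6 1.5713654458522797 j6 0.2942885072623048 0.45353231941839134 37.690837383270264
```

>>> send_rows(
  targets=[
    {"offset": [0,0,0],"spin": -0.03},
    {"offset": [0,0,0],"spin": -0.03},
  ],
)

```text
time_s: 11.75
eef_pos: [530.1, 163.6, 77.2]
ee_rot: [-0.0, 0.784, 0.62, -0.002]
force: [-7.7, -5.5, 1.3]
grip_width: 0.457
grip_force: 37.7
```

```bash
python3 st.py
```

```text
yaw 1.3378224220400556 11.75 [530.13707179 163.60588261  77.22708926] F [-7.66356008 -5.46551553  1.33009749] M [-0.71796719  1.23960016  0.90042754] tau6 1.249127872288227 j6 0.3231189308756605 0.45668547805753246 37.68490791320801
```

>>> send_rows(
  targets=[
    {"offset": [0,0,0],"spin": 0.03},
    {"offset": [0,0,0],"spin": 0.03},
  ],
)

```text
time_s: 11.92
eef_pos: [530.2, 163.6, 77.2]
ee_rot: [-0.0, 0.775, 0.632, -0.002]
force: [-7.8, -5.3, 0.8]
grip_width: 0.458
grip_force: 37.7
```

```bash
python3 st.py
```

```text
yaw 1.3691929869382944 11.9167 [530.15655928 163.58534545  77.21944286] F [-7.83486004 -5.31381855  0.80656035] M [-0.71237202  1.2275242   0.28994759] tau6 -0.029451545560732484 j6 0.2912988993409801 0.45841184773256016 37.708765268325806
```

The nut has bottomed: the moment saturates at about 0.95 N m as the fingers slip, and the unloaded stop is at yaw 1.384. For the quarter turn back I need yaw 2.955.

>>> send_rows(
  targets=[
    {"offset": [0,0,0.01],"spin": 0.1},
    {"offset": [0,0,0.025],"spin": 0.2},
    {"offset": [0,0,0.04],"spin": 0.3},
    {"offset": [0,0,0.05],"spin": 0.4},
    {"offset": [0,0,0.065],"spin": 0.5},
    {"offset": [0,0,0.075],"spin": 0.6},
    {"offset": [0,0,0.09],"spin": 0.7},
    {"offset": [0,0,0.1],"spin": 0.8},
  ],
)

```text
time_s: 12.58
eef_pos: [531.0, 163.7, 78.3]
ee_rot: [-0.0, 0.466, 0.885, -0.001]
force: [-2.5, -3.3, -2.0]
grip_width: 0.457
grip_force: 37.5
```

>>> send_rows(
  targets=[
    {"offset": [0,0,0.01],"spin": 0.1},
    {"offset": [0,0,0.025],"spin": 0.2},
    {"offset": [0,0,0.04],"spin": 0.3},
    {"offset": [0,0,0.05],"spin": 0.4},
    {"offset": [0,0,0.065],"spin": 0.5},
    {"offset": [0,0,0.075],"spin": 0.6},
    {"offset": [0,0,0.09],"spin": 0.7},
    {"offset": [0,0,0.1],"spin": 0.785},
  ],
)

```text
time_s: 13.25
eef_pos: [531.5, 164.4, 79.4]
ee_rot: [0.0, 0.092, 0.996, 0.0]
force: [0.0, 0.8, -3.2]
grip_width: 0.457
grip_force: 37.3
```

>>> send_rows(
  targets=[
    {"offset": [0,0,0],"spin": 0},
    {"offset": [0,0,0],"spin": 0},
    {"offset": [0,0,0],"spin": 0},
  ],
)

```text
time_s: 13.5
eef_pos: [531.5, 164.4, 79.3]
ee_rot: [0.0, 0.096, 0.995, 0.0]
force: [-1.2, 1.1, 0.0]
grip_width: 0.459
grip_force: 37.3
```

```bash
python3 st.py
python3 - <<'E'
from h import *
np.set_printoptions(precision=1,suppress=True)
im,d=ctrl.capture("top"); sc,ds=ctrl.capture("scene")
P=np.array([at_d("scene",(u,v),ds[v,u]) for v in range(130,190) for u in range(315,365) if ds[v,u]>0])
m=np.hypot(P[:,0]-531.7,P[:,1]-165.5)<22
print(np.histogram(P[m,2],bins=range(60,150,5)))
a=cv2.resize(im[188:268,248:368],(400,267),interpolation=cv2.INTER_CUBIC)
b=cv2.resize(sc[120:200,278:398],(400,267),interpolation=cv2.INTER_CUBIC)
save("z3",np.hstack([a,b]))
E
```

```text
yaw 2.9493439188025152 13.5 [531.5483675  164.37574991  79.29340026] F [-1.16031068  1.07118216  0.0454641 ] M [ 0.25021334  0.19381367 -0.03709552] tau6 0.013098861963953823 j6 -1.2894224787818147 0.459260428379042 37.28055417537689
(array([  0,   0,   7,  43,  22,  30,  28,  27,  31,  32, 136,  21,  23,
         6,   3,   1,   3]), array([ 60,  65,  70,  75,  80,  85,  90,  95, 100, 105, 110, 115, 120,
       125, 130, 135, 140, 145]))
```

View pics/z3.png

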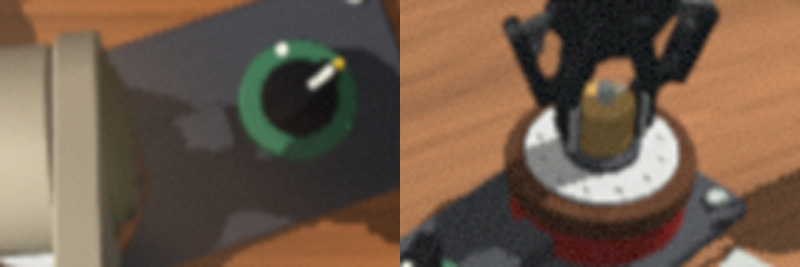

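The knob still points at the yellow dot, at about (338,63). The fingers hold the nut at about (605,120), standing clear of the washer, with low forces.

```bash
python3 -c "
from rig import ctrl; print(ctrl.finish_job())"
```

```text
the job is handed in; nothing more can be done
None
```

The job is handed in (no verdict was returned): the lock knob is past its detent and stayed on the yellow dot, and the nut was bottomed out, backed off about a quarter turn (1.565 rad) and is still gripped; the arm was never sent near the hammer, pot or jar, though I did not re-measure them at the end.

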